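Pin a pipe-sleeve clamp shut and keep it squeezed

ROBOT

A 7-joint arm with a two-finger parallel gripper is mounted at the origin on the work surface; the furniture and walls round the work are solid. World frame = base frame: x ahead of the robot, y to its left, z up, the work surface at z = 0. Lengths are in m, angles in rad, forces in N, time in s.
With the tool pointing down it reaches from about 0.425 to 0.925 m from the base axis. Payload 6.8 kg.
Tool frame: the origin (TCP) lies midway between the tips of the shut fingers; the grasp point (between the pads) lies 19 mm behind it; z points along the fingers, y is the line along which they close (so a half turn about z gives the same grasp; the last joint's range is limited). The gripper opens to 85 mm and grips with 20 to 120 N. Pads are 22 mm wide; open, the fingers measure 114 mm over their backs; the gripper's body (76 mm by 85 mm) begins 54 mm behind the grasp point. The pads swing forward as they close: fully open they stand 13 mm farther back than shut.
Start: joints at [1.019, 0.477, 0.022, 1.555, -0.011, 1.109, -0.083], TCP at [0.29, -0.61, 0.231] pointing down, gripper open.
Joint ranges: [-2.96, 2.96], [-0.34, 2.1], [-1.41, 1.46], [0.24, 2.44], [-1.37, 4.51], [0.17, 1.92], [-2.96, 2.96]. Speed limits (rad/s): [2.39, 2.39, 3.14, 3.14, 3.14, 3.14, 3.14].

INTERFACE

Orientations are given as a unit quaternion [w, x, y, z].
In Python, from station import bot, imaging gives the robot as it stands.
- The arm moves only by the tool move_arm, never from a script. Its argument "commands" is a list that holds one entry, the list of rows, each a list of 7 numbers: the shift along the tool's x, y, z in m, then the turn, a rotation vector about the tool's x, y, z in degrees, then the finger opening in m, from 0 to 0.0854. In form: [[[x, y, z, rx, ry, rz, grip], ...]]. A call has 1 to 20 rows; each row shifts and turns the commanded pose from where the row before left it, along the tool's axes as they then stand; what a row does not reach is not made up. A row lasts 1/8 s, in which the tool goes at most 62.5 mm and 10.7 degrees, less where a joint would pass 70% of its speed; a pose out of reach is approached as far as the arm can. A call is refused whole if a number of a shift passes 0.0625 or a number of a turn 10.7, either way. A call with a gripper value outside its range is refused whole. The fingers move at their own pace and stop on an object; "squeeze" is the grip in N (left out, the last holds). Time passes only in rows, so rows that do not move let the fingers close. It gives the time, the measured TCP pose, the force, the opening and the grip force at its end, in the units of the state.
- bot.get_obs(): the state, without advancing time (a new reading comes with each control period).
- imaging.read_camera(name): name is "scene" or "top" or "wrist"; returns the picture (480x640x3 uint8, red, green, blue); there is no depth.
- imaging.calibration(name): a dict with "intrinsics" (3x3 intrinsics, pixels), "extrinsics" (4x4, takes a point from camera to world coordinates); the wrist camera has in their place "mount" (4x4, takes a point from camera to tool coordinates, whose origin is the TCP and whose axes are the flange's). Camera axes: x right, y down, z forward; pixel columns grow to the right and rows downward; lengths in m; the calibration is good to about 2 mm. A picture is of the moment at which its call begins: read the wrist's pose just before it. calibration takes no time and is no camera call.
- bot.hand_in(): hands the job in; it is judged then, once.
The state is a dict: "t": time; "q": joint angles; "joint_vel": joint speeds; "joint_torque": joint torques, N m; "eef_pos": TCP position; "tool_rot": TCP orientation; "contact_force": force on the tool from outside, world axes, zero at the start; "torque": the same for the moment, N m; "gripper_width": opening from 0.0 (shut) to 1.0 (fully open); "grasp_force": force on a finger pad.
Only numpy, scipy, OpenCV 4.12 (cv2) and the standard library are available. Lean on these libraries where they do the work, as an engineer would, in place of code of your own. Each camera call takes 0.05 s, during which the arm holds its last target. There are 200 camera calls.

TASK

Swing the open half of the aluminium clamp shut around the white sleeve, then take the longer of the two pins out of the wooden block and push it straight down through the three lined-up lugs until its collar sits on the top lug. Then let go of the pin, reach down over the clamp's two upright flanges with one finger on the outside of each, squeeze them firmly together as for a glue joint that is setting, and finish while still squeezing: do not let go. Leave the shorter pin in the block and everything else on the table where it is.

Things in the scene. Friction and masses are not known exactly. Their poses are not given: they have to be found in the camera images.
- jig: sleeve clamp fixed to the table: dark base plate 240 x 140 x 12 mm (x = -153 to +87 mm) carrying two upright aluminium half shells, tops 80 mm above the table. Origin at table height on the sleeve's axis; x from lugs to hinge, y to the side where the left half opens, z up. Vertical hinge axis at x = +60, y = 0; lug hole's axis at x = -122, y = 0 mm
- swing_arm (a joint): opening angle of the left half: 0 shut against its stop, grows as the flange swings away to the jig's +y; up to 1.3 rad. It starts between 0.45 and 1.0 and stays where it is left (stiff hinge, about 0.25 N m and more when moved fast, so 2 to 5 N at the flange).
- swing_flange (a point): centre of the pushing area on the outer face of the left half's flange, 75 mm above the table, 132 mm from the hinge axis. Its x axis runs along the flange to the hinge (as the jig's x when shut), y out of the outer face. The flange reaches 101 to 161 mm from the hinge axis, 14 to 95 mm above the table; it is 10 mm thick. The left half carries the middle lug
- hinge_axis (a point): point on the vertical hinge axis, 80 mm above the table
- lug_hole (a point): centre of the upper mouth of the vertical hole in the top lug, 68 mm above the table. Three steel ring lugs, 29 mm outside, hole 14.4 mm, 18 mm high each: 12 to 30 mm (fixed half), 31 to 49 mm (left half), 50 to 68 mm (fixed half) above the table; they line up only when the clamp is shut
- sleeve: white plastic tube standing in the clamp, 70 mm across, 74 mm high; origin in the centre of its underside, 12 mm above the table; 1 to 2 mm of play in the shut clamp
- pin_block: pale wooden block 60 x 130 x 30 mm, fixed to the table, with two holes 22 mm deep, 68 mm apart along its y axis, at y = -34 and +34 mm; origin in the centre of its underside. Either pin may stand in either hole.
- long_pin: the pin to use, upright in the block: steel shank 12 mm thick, 50 mm long, last 6 mm tapered; collar 23 mm across (50 to 54 mm from the foot); round black head 20 mm across (54 to 88 mm from the foot); 50 to 100 g. Origin at the centre of the foot, at the start 8 mm above the table; z towards the head. Seated in the lugs, the foot is 18 mm above the table
- short_pin: the pin to leave alone: the same but its shank is only 28 mm long, so its head stands 22 mm lower in the block (top 74 mm above the table, that of the long pin 96 mm). Origin at the foot.
- tape_masking: bystander: roll of pale tape, 92 mm across, 24 mm high
- tape_measure: bystander: black and yellow tape measure, 32 x 77 x 60 mm, the one between drawers and toolbox
- marker_red: bystander: red marker pen, 134 mm long, lying
- seam_roller: bystander: small roller with a wooden handle, 166 mm long, lying near the drawers
- wood_block: bystander: small wooden block 42 x 105 x 28 mm
- binder_clip_1: bystander: black binder clip, 32 x 30 x 45 mm
- flanges (a point): middle of the place to squeeze on the fixed right half, 75 mm above the table at jig x = -71, y = 0 mm. When shut, the two upright flanges stand side by side at jig x = -101 to -41 mm, 14 to 95 mm above the table, each 10 mm thick, together 21 mm (jig y = -10.5 to +10.5 mm)

How it is judged:
On the way, in this order (a step that is already met when the one before it is completed fails the run):
1. the left half is swung shut (value of joint swing_arm below 0.03 rad), for 0.2 s.
2. the long pin is seated through all three lugs of the shut clamp (value of joint swing_arm below 0.03 rad and horizontal distance between long_pin and lug_hole below 0.004 m and z of long_pin in the frame of jig below 0.022 m and angle between the z axis of long_pin and the z axis of jig, either way round below 0.1 rad), for 0.2 s.
At the end, for the whole second after the job is handed in: Clamp shut within 0.02 rad round the upright sleeve; long pin let go and through all three lugs (within 4 mm of the hole's axis, of fully down, and 0.1 rad of straight); the fingers, down on both sides of the flanges, still press each half with over 8 N (value of joint swing_arm below 0.02 rad and horizontal distance between long_pin and lug_hole below 0.004 m and z of long_pin in the frame of jig below 0.022 m and angle between the z axis of long_pin and the z axis of jig, either way round below 0.1 rad and contact force between the fingers and long_pin below 0.5 N and contact force between the fingers and swing_arm_c12 above 8 N and contact force between the fingers and jig_c17 above 8 N and z of the grasp point in the frame of jig below 0.105 m and y of the grasp point in the frame of jig between -0.02 and 0.02 m and horizontal distance between sleeve and jig below 0.006 m and angle between sleeve's own z axis and vertical below 0.1 rad); the arm keeps its last pose, push and grip.
It fails at once if the short pin is taken or knocked (distance of short_pin from where it was at the start of the episode above 0.015 m).
It fails at once if the sleeve is lifted out (distance of sleeve from where it was at the start of the episode above 0.02 m).
It fails at once if a bystander is disturbed (distance of any of tape_masking, tape_measure, marker_red, seam_roller, wood_block, binder_clip_1 from where it was at the start of the episode above 0.03 m).
It also fails if it takes over 58 s, if anything falls off the work surface, if the arm or the gripper's body presses on something with over 40 N, if the wrist force passes 120 N, or if a joint passes its speed limit or range.

## Working session

There is one attempt and no reset: what is moved stays moved. The work goes in short steps, Python scripts to look and compute and a tool call to move; the robot and the scene stay as the last step left them, time stands still between calls to the robot, and variables do not carry over. Pictures are saved under pics/ and viewed, at most 10 in all, crops included, and the job is handed in when it is done.

Besides the shell and the picture viewer there is one more tool, called after "Request:" in YAML: its name, and indented under it one key for each argument. move_arm: Moves the arm, as the interface text tells. Its arguments: {"type":"object","properties":{"commands":{"type":"array","items":{"type":"array","items":{"type":"array","items":{"type":"number"}}}},"squeeze":{"type":"number"}},"required":["commands"]}

```bash
mkdir -p pics; ls
python3 - <<'E'
from station import bot, imaging
import cv2,numpy as np
for n in ["scene","top"]:
    im=imaging.read_camera(n); cv2.imwrite(f"pics/{n}0.png",im[...,::-1])
    c=imaging.calibration(n); print(n,c["intrinsics"],np.round(c["extrinsics"],4))
print(imaging.calibration("wrist"))
o=bot.get_obs();print(o)
E
```

```text
pics
scene [[504.56246805   0.         328.78777529]
 [  0.         504.56246805 235.53870136]
 [  0.           0.           1.        ]] [[-0.8721 -0.3397  0.3523  0.1373]
 [-0.4894  0.5963 -0.6363  0.7658]
 [ 0.0061 -0.7273 -0.6863  0.945 ]
 [ 0.      0.      0.      1.    ]]
top [[491.34738505   0.         309.8728924 ]
 [  0.         491.34738505 246.75208755]
 [  0.           0.           1.        ]] [[ 0.0113 -0.9836  0.1801  0.3637]
 [-0.9999 -0.0106  0.0051 -0.0158]
 [-0.0031 -0.1801 -0.9836  1.1282]
 [ 0.      0.      0.      1.    ]]
{'intrinsics': array([[403.11147789,   0.        , 315.60890282],
       [  0.        , 403.11147789, 240.24101051],
       [  0.        ,   0.        ,   1.        ]]), 'mount': array([[ 5.63726318e-04, -9.48123218e-01, -3.17902573e-01,
         8.11817763e-02],
       [ 9.99999803e-01,  6.21988777e-04, -8.17728311e-05,
         4.53900982e-04],
       [ 2.75262553e-04, -3.17902465e-01,  9.48123382e-01,
        -1.43220526e-01],
       [ 0.00000000e+00,  0.00000000e+00,  0.00000000e+00,
         1.00000000e+00]])}
{'t': 0.1, 'q': array([ 1.01890704,  0.47774131,  0.0223278 ,  1.55635486, -0.011482  ,
        1.10926669, -0.08309537]), 'joint_vel': array([ 0.00111053, -0.00197845,  0.00099423, -0.00308282, -0.00059907,
       -0.0010536 , -0.00072576]), 'joint_torque': array([ 3.73275354e-03, -5.97765362e+01,  1.61326557e+00, -2.81957674e+01,
        1.27972942e-02,  4.98284149e-03, -1.82200887e-05]), 'eef_pos': array([ 0.28958902, -0.60914046,  0.23040567]), 'tool_rot': array([-7.84232548e-04,  9.75476856e-01,  2.20100499e-01, -2.43167894e-04]), 'contact_force': array([-0.28310072, -0.39937798, -0.42656527]), 'torque': array([0.03589707, 0.00447543, 0.00725229]), 'grasp_force': 0.0, 'gripper_width': 0.9985231238129573}
```

View pics/top0.png

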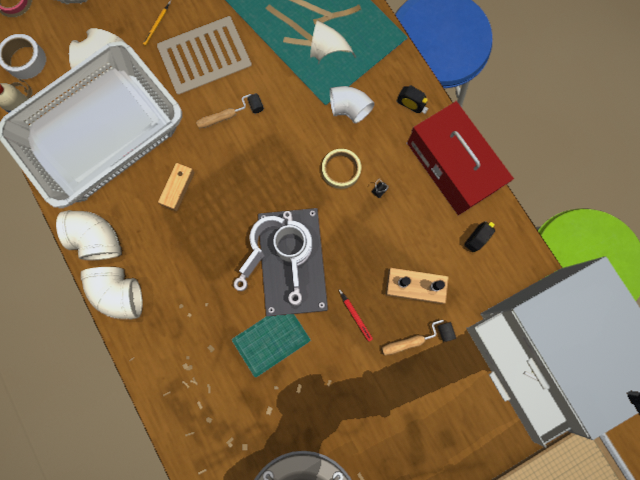

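View pics/scene0.png

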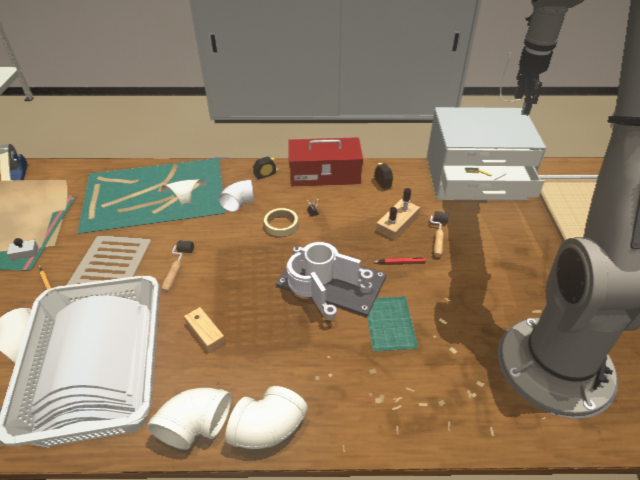

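The top view shows the jig with its hinge at about (288,215), the fixed lug at (294,297), the open lug at (240,284), and the pins in the block at about (404,282) and (438,286). I'll enlarge it next.

Run:
```python
import cv2,numpy as np
t=cv2.imread("pics/top0.png");s=cv2.imread("pics/scene0.png")
a=cv2.resize(t[203:323,228:338],None,fx=4,fy=4,interpolation=cv2.INTER_CUBIC) #440x480
b=cv2.resize(t[260:310,380:455],None,fx=4.8,fy=4.8,interpolation=cv2.INTER_CUBIC) #360x240
c=cv2.resize(s[180:240,370:450],None,fx=4.5,fy=4.5,interpolation=cv2.INTER_CUBIC)#360x270
o=np.zeros((520,800,3),np.uint8);o[:480,:440]=a;o[:240,440:]=b;o[245:515,440:]=c
cv2.imwrite("pics/crop1.png",o)
```

```text
(no output)
```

View pics/crop1.png

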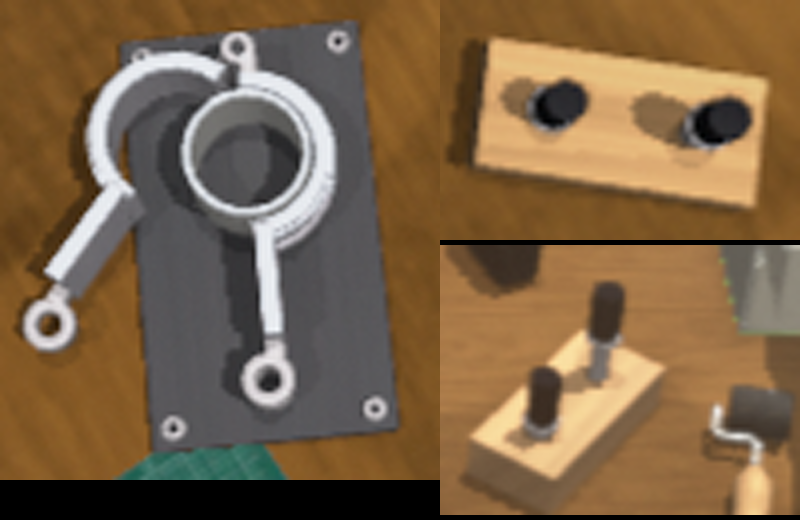

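The crop shows the long pin on the right (its shank is visible in the scene view). Crop positions: lug hole (269,379), hinge (237,47), middle lug (48,323), plate corners (122,42), (355,22), (397,427) and (153,452). Pin heads are at (726,117) long and (567,103) short.

```bash
cat > h.py <<'E'
import numpy as np, cv2
from scipy.spatial.transform import Rotation as R
from station import bot, imaging
def ray(K,T,px,z):
    d=T[:3,:3]@np.linalg.solve(K,[px[0],px[1],1.]); return T[:3,3]+d*(z-T[2,3])/d[2]
def fixed(n,px,z):
    c=imaging.calibration(n); return ray(c["intrinsics"],c["extrinsics"],px,z)
def tool(o):
    T=np.eye(4);w,x,y,z=o["tool_rot"];T[:3,:3]=R.from_quat([x,y,z,w]).as_matrix();T[:3,3]=o["eef_pos"];return T
def wrist(o,px,z):
    c=imaging.calibration("wrist"); return ray(c["intrinsics"],tool(o)@c["mount"],px,z)
E
python3 - <<'E'
from h import *
A=lambda u,v:(228+u/4-.375,203+v/4-.375)
B=lambda u,v:(380+(u-440)/4.8-.4,260+v/4.8-.4)
C=lambda u,v:(370+(u-440)/4.5-.4,180+(v-245)/4.5-.4)
lug=fixed("top",A(269,379),.068);hin=fixed("top",A(237,47),.08);mid=fixed("top",A(48,323),.049)
print("lug",lug,"hin",hin,np.hypot(*(lug-hin)[:2]),"mid",mid,np.hypot(*(mid-hin)[:2]))
sl=fixed("top",A(246,149),.086);print("sleeve",sl)
P=[fixed("top",A(*p),.012) for p in [(122,42),(355,22),(397,427),(153,452)]]
for i in range(4): print(P[i],np.hypot(*(P[i]-P[i-1])[:2]))
ang=lambda a,b:np.arctan2(*(b-a)[:2][::-1])
print("yaw lug-hinge",ang(lug,hin),"plate",ang(P[3],P[0]),ang(P[2],P[1]),"mid",ang(mid,hin))
print("long",fixed("top",B(728,115),.096),fixed("scene",C(608,290),.096),"short",fixed("top",B(567,103),.074),fixed("scene",C(546,376),.074))
Bk=[fixed("top",B(*p),.03) for p in [(490,38),(768,78),(752,208),(476,165)]]
print(np.array(Bk),np.mean(Bk,0))
o=bot.get_obs();print(tool(o))
E
```

```text
lug [0.44666964 0.02074365 0.068     ] hin [0.627354   0.04095718 0.08      ] 0.1818115076463117 mid [0.47758874 0.14368623 0.049     ] 0.18161192410999455
sleeve [0.56916539 0.03464547 0.086     ]
[0.64675568 0.1119677  0.012     ] 0.23871685803800238
[ 0.66025458 -0.02419638  0.012     ] 0.13683156208859637
[ 0.42483542 -0.04999804  0.012     ] 0.23682885226917919
[0.40931649 0.08730262 0.012     ] 0.13817491463484385
yaw lug-hinge 0.11140884653130823 plate 0.10350831069294394 0.1091631021088759 mid -0.6012229956982696
long [ 0.47687641 -0.28440836  0.096     ] [ 0.47759315 -0.28520628  0.096     ] short [ 0.48389349 -0.21819621  0.074     ] [ 0.48619054 -0.21783504  0.074     ]
[[ 0.51915721 -0.19124808  0.03      ]
 [ 0.50168818 -0.32091389  0.03      ]
 [ 0.44100386 -0.31113132  0.03      ]
 [ 0.45949692 -0.18366766  0.03      ]] [ 0.48033654 -0.25174024  0.03      ]
[[ 9.03111422e-01  4.29405504e-01 -8.19629255e-04  2.89589018e-01]
 [ 4.29406267e-01 -9.03110310e-01  1.42295865e-03 -6.09140459e-01]
 [-1.29189354e-04 -1.63704415e-03 -9.99998652e-01  2.30405666e-01]
 [ 0.00000000e+00  0.00000000e+00  0.00000000e+00  1.00000000e+00]]
```

```bash
cat >> h.py <<'E'
LUG=np.array([.4467,.0207]);HIN=np.array([.6272,.0405]);YAW=.108
def fl(th,r=.132,out=.0105):
    p=YAW-th;return HIN-r*np.array([np.cos(p),np.sin(p)])+out*np.array([-np.sin(p),np.cos(p)]),p
def plan(segs,grip,start=None):
    """segs: (x,y,z,yaw,n); prints rows in tool axes (tool z down)"""
    T=tool(bot.get_obs()); p=T[:3,3].copy(); w=np.arctan2(T[1,0],T[0,0]); out=[]
    # level the tool in first row
    for x,y,z,yaw,n in segs:
        q=np.array([x,y,z])
        for i in range(n):
            d=(q-p)/(n-i); a=(yaw-w)/(n-i)
            t=[np.cos(w)*d[0]+np.sin(w)*d[1], np.sin(w)*d[0]-np.cos(w)*d[1], -d[2]]
            t=[round(v,4) for v in t]; r=round(-np.degrees(a),1)
            out.append(t+[0,0,r,grip])
            p+=[np.cos(w)*t[0]+np.sin(w)*t[1], np.sin(w)*t[0]-np.cos(w)*t[1], -t[2]]; w-=np.radians(r)
    print("[["+",".join("[%g,%g,%g,%g,%g,%g,%g]"%tuple(r) for r in out)+"]]")
E
python3 - <<'E'
from h import *
c,p=fl(.709,out=.0105+.05);print(c,p)
plan([(.29,-.605,.29,.443,2),(.42,-.2,.29,0,9),(c[0],c[1],.2,p,8)],0)
E
```

```text
[0.55254107 0.16504033] -0.601
[[[0.0011,-0.0018,-0.0298,0,0,0,0],[0.001,-0.0018,-0.0298,0,0,0,0],[0.0324,-0.0344,0,0,0,2.8,0],[0.0306,-0.036,0,0,0,2.8,0],[0.0289,-0.0374,0,0,0,2.8,0],[0.027,-0.0388,0,0,0,2.8,0],[0.0251,-0.0401,0,0,0,2.8,0],[0.0231,-0.0412,0,0,0,2.9,0],[0.0209,-0.0424,0,0,0,2.8,0],[0.0189,-0.0433,0,0,0,2.9,0],[0.0166,-0.0442,0,0,0,2.8,0],[0.0166,-0.0456,0.0113,0,0,4.3,0],[0.0131,-0.0467,0.0112,0,0,4.3,0],[0.0096,-0.0476,0.0113,0,0,4.3,0],[0.006,-0.0482,0.0112,0,0,4.3,0],[0.0024,-0.0485,0.0113,0,0,4.3,0],[-0.0013,-0.0485,0.0112,0,0,4.3,0],[-0.0049,-0.0483,0.0113,0,0,4.3,0],[-0.0086,-0.0479,0.0112,0,0,4.4,0]]]
```

Request:
move_arm:
  commands:
    - [[0.001,-0.002,-0.03,0,0,0,0],[0.001,-0.002,-0.03,0,0,0,0],[0.032,-0.034,0,0,0,2.8,0],[0.031,-0.036,0,0,0,2.8,0],[0.029,-0.037,0,0,0,2.8,0],[0.027,-0.039,0,0,0,2.8,0],[0.025,-0.04,0,0,0,2.8,0],[0.023,-0.041,0,0,0,2.9,0],[0.021,-0.042,0,0,0,2.8,0],[0.019,-0.043,0,0,0,2.9,0],[0.017,-0.044,0,0,0,2.8,0],[0.017,-0.046,0.011,0,0,4.3,0],[0.013,-0.047,0.011,0,0,4.3,0],[0.01,-0.048,0.011,0,0,4.3,0],[0.006,-0.048,0.011,0,0,4.3,0],[0.002,-0.048,0.011,0,0,4.3,0],[-0.001,-0.048,0.011,0,0,4.3,0],[-0.005,-0.048,0.011,0,0,4.3,0],[-0.009,-0.048,0.011,0,0,4.3,0],[0,0,0,0,0,0,0]]
  squeeze: 40

```text
t: 2.6
eef_pos: [0.5525, 0.1679, 0.202]
tool_rot: [-0.001, 0.956, -0.293, -0.001]
contact_force: [-0.4, -0.2, 1.1]
gripper_width: 0.004
grasp_force: 0.0
```

Run:
```python
from h import *
S=[]
c,p=fl(.709,out=.0605);S.append((*c,.065,p,4))
c,p=fl(.709,out=.03);S.append((*c,.065,p,1))
for th in np.linspace(.709,.03,15)[1:]:
    c,p=fl(th,out=.026);S.append((*c,.065,p,1))
plan(S,0)
```

```text
[[[0.0004,0.0006,0.0342,0,0,0.1,0],[0.0004,0.0006,0.0343,0,0,0.1,0],[0.0004,0.0006,0.0342,0,0,0.1,0],[0.0004,0.0005,0.0343,0,0,0.1,0],[-0,0.0305,-0,0,0,0,0],[-0.0011,0.0105,-0,0,0,-2.8,0],[-0.0011,0.0064,-0,0,0,-2.7,0],[-0.0011,0.0064,-0,0,0,-2.8,0],[-0.0011,0.0065,-0,0,0,-2.8,0],[-0.0011,0.0064,-0,0,0,-2.8,0],[-0.0011,0.0064,-0,0,0,-2.8,0],[-0.0011,0.0064,-0,0,0,-2.7,0],[-0.0011,0.0065,-0,0,0,-2.8,0],[-0.0011,0.0064,-0,0,0,-2.8,0],[-0.0011,0.0064,-0,0,0,-2.8,0],[-0.0012,0.0065,-0,0,0,-2.8,0],[-0.0011,0.0064,-0,0,0,-2.7,0],[-0.0011,0.0064,-0,0,0,-2.8,0],[-0.0011,0.0064,-0,0,0,-2.8,0]]]
```

Request:
move_arm:
  commands:
    - [[0.0004,0.0006,0.034,0,0,0.1,0],[0.0004,0.0006,0.034,0,0,0.1,0],[0.0004,0.0006,0.034,0,0,0.1,0],[0.0004,0.0006,0.035,0,0,0.1,0],[0,0.015,0,0,0,0,0],[0,0.015,0,0,0,0,0],[-0.001,0.0105,0,0,0,-2.8,0],[-0.001,0.0064,0,0,0,-2.8,0],[-0.001,0.0064,0,0,0,-2.8,0],[-0.001,0.0064,0,0,0,-2.8,0],[-0.001,0.0064,0,0,0,-2.8,0],[-0.001,0.0064,0,0,0,-2.8,0],[-0.001,0.0064,0,0,0,-2.8,0],[-0.001,0.0064,0,0,0,-2.8,0]]

```text
t: 4.35
eef_pos: [0.5069, 0.0894, 0.0687]
tool_rot: [-0.001, 0.994, -0.107, 0.003]
contact_force: [1.8, 2.1, -1.0]
gripper_width: 0.003
grasp_force: 1.5
```

Run:
```python
from h import *
S=[]
for th in np.linspace(.32,0,7)[1:]:
    c,p=fl(th,out=.025);S.append((*c,.065,p,1))
plan(S,0)
```

```text
[[[-0.0053,0.0045,0.0037,0,0,-3.2,0],[-0.0011,0.0071,-0,0,0,-3.1,0],[-0.0012,0.0071,-0,0,0,-3,0],[-0.0011,0.0071,-0,0,0,-3.1,0],[-0.0011,0.007,-0,0,0,-3,0],[-0.0012,0.0071,-0,0,0,-3.1,0]]]
```

Request:
move_arm:
  commands:
    - [[-0.002,0.006,0.001,0,0,-3.1,0],[-0.001,0.007,0,0,0,-3.1,0],[-0.001,0.007,0,0,0,-3.1,0],[-0.001,0.007,0,0,0,-3.1,0],[-0.001,0.007,0,0,0,-3.1,0],[-0.001,0.007,0,0,0,-3.1,0],[0,0,0,0,0,0,0],[0,0,0,0,0,0,0]]

```text
t: 5.35
eef_pos: [0.4968, 0.0516, 0.0678]
tool_rot: [-0.002, 0.998, 0.055, 0.003]
contact_force: [1.1, 8.1, -0.5]
gripper_width: 0.003
grasp_force: 3.9
```

Request:
move_arm:
  commands:
    - [[0,0.002,0,0,0,0,0],[0,0.002,0,0,0,0,0],[0,0,0,0,0,0,0],[0,0,0,0,0,0,0]]

```text
t: 5.85
eef_pos: [0.4968, 0.0515, 0.0678]
tool_rot: [-0.004, 0.998, 0.057, 0.003]
contact_force: [-0.5, 16.8, -1.3]
gripper_width: -0.001
grasp_force: 8.8
```

Run:
```python
from h import *
plan([(.4935,.085,.068,.108,2),(.4915,.085,.2,.108,4),(.477,-.284,.19,.108,10)],.05)
```

```text
[[[0.0002,-0.0168,-0.0001,0,0,0.1,0.05],[0.0002,-0.0169,-0.0001,0,0,0.2,0.05],[-0.0005,-0,-0.033,0,0,-0,0.05],[-0.0005,-0.0001,-0.033,0,0,-0,0.05],[-0.0005,-0,-0.033,0,0,-0,0.05],[-0.0005,-0.0001,-0.033,0,0,-0,0.05],[-0.0054,0.0365,0.001,0,0,-0,0.05],[-0.0054,0.0365,0.001,0,0,-0,0.05],[-0.0054,0.0365,0.001,0,0,-0,0.05],[-0.0054,0.0365,0.001,0,0,-0,0.05],[-0.0054,0.0366,0.001,0,0,-0,0.05],[-0.0054,0.0365,0.001,0,0,-0,0.05],[-0.0054,0.0366,0.001,0,0,-0,0.05],[-0.0054,0.0365,0.001,0,0,-0,0.05],[-0.0055,0.0366,0.001,0,0,-0,0.05],[-0.0054,0.0365,0.001,0,0,-0,0.05]]]
```

Request:
move_arm:
  commands:
    - [[0,-0.02,0,0,0,0,0],[0,-0.02,0,0,0,0.3,0],[0,0,-0.033,0,0,0,0],[0,0,-0.033,0,0,0,0],[0,0,-0.033,0,0,0,0],[-0.001,0,-0.033,0,0,0,0.05],[-0.005,0.036,0.001,0,0,0,0.05],[-0.005,0.037,0.001,0,0,0,0.05],[-0.005,0.037,0.001,0,0,0,0.05],[-0.005,0.037,0.001,0,0,0,0.05],[-0.005,0.037,0.001,0,0,0,0.05],[-0.005,0.037,0.001,0,0,0,0.05],[-0.005,0.037,0.001,0,0,0,0.05],[-0.005,0.037,0.001,0,0,0,0.05],[-0.005,0.037,0.001,0,0,0,0.05],[-0.005,0.037,0.001,0,0,0,0.05],[0,0,0,0,0,0,0.05],[0,0,0,0,0,0,0.05]]

```text
t: 8.1
eef_pos: [0.4781, -0.2869, 0.1885]
tool_rot: [0.0, 0.999, 0.051, 0.001]
contact_force: [0.3, 1.6, -0.8]
gripper_width: 0.59
grasp_force: 0.0
```

Run:
```python
from h import *
o=bot.get_obs(); im=imaging.read_camera("wrist"); 
np.save("o1.npy",tool(o)); cv2.imwrite("pics/w1.png",im[...,::-1])
print(o["eef_pos"],o["gripper_width"],tool(o)[:3,:3].round(3))
t=imaging.read_camera("top");a=cv2.resize(t[203:323,228:338,::-1],None,fx=3,fy=3,interpolation=cv2.INTER_CUBIC)
w=np.zeros((480,800,3),np.uint8);w[:,:470]=im[:,85:555,::-1];w[:360,470:]=a;cv2.imwrite("pics/w1c.png",w)
```

```text
[ 0.47808627 -0.28693329  0.18849511] 0.5898445050095742 [[ 0.995  0.103  0.001]
 [ 0.103 -0.995 -0.001]
 [ 0.001  0.001 -1.   ]]
```

View pics/w1c.png

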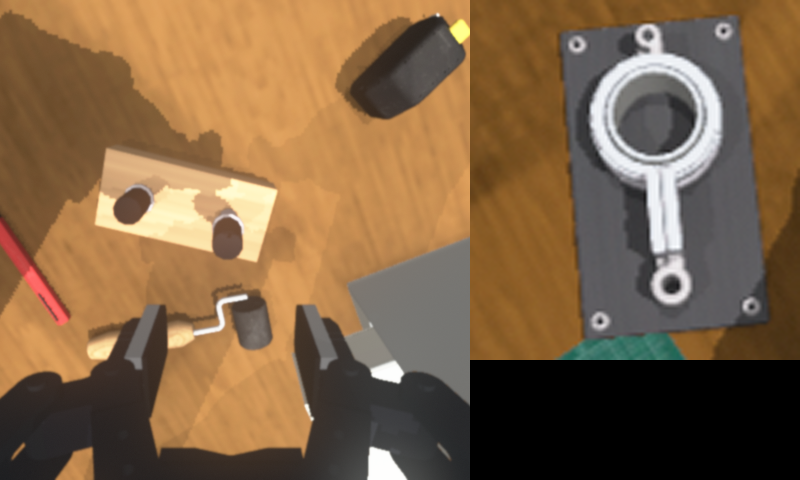

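Wrist view: long pin's head top at about (313,245) in the full picture, short pin's at (212,210). The right panel shows the clamp shut with its lugs aligned.

Run:
```python
from h import *
o=bot.get_obs()
print("long",wrist(o,(313,244),.096),"short",wrist(o,(211,211),.074))
for z in (.05,.1,.15,.2): print(z,fixed("top",(472,328),z).round(3),wrist(o,(435,287),z).round(3))
```

```text
long [ 0.4785169  -0.28502969  0.096     ] short [ 0.48672563 -0.21663617  0.074     ]
0.05 [ 0.386 -0.363  0.05 ] [ 0.438 -0.383  0.05 ]
0.1 [ 0.385 -0.347  0.1  ] [ 0.459 -0.364  0.1  ]
0.15 [ 0.384 -0.331  0.15 ] [ 0.481 -0.346  0.15 ]
0.2 [ 0.383 -0.315  0.2  ] [ 0.503 -0.327  0.2  ]
```

Run:
```python
from h import *
o=bot.get_obs()
for z in (.05,.1,.15,.2): print(z,fixed("top",(512,314),z).round(3),fixed("scene",(440,151),z).round(3),fixed("scene",(443,168),z).round(3),wrist(o,(435,287),z).round(3))
plan([(.478,-.285,.12,.108,4)],.04)
```

```text
0.05 [ 0.417 -0.451  0.05 ] [ 0.482 -0.576  0.05 ] [ 0.443 -0.494  0.05 ] [ 0.438 -0.383  0.05 ]
0.1 [ 0.415 -0.431  0.1  ] [ 0.463 -0.501  0.1  ] [ 0.425 -0.423  0.1  ] [ 0.459 -0.364  0.1  ]
0.15 [ 0.412 -0.411  0.15 ] [ 0.444 -0.426  0.15 ] [ 0.408 -0.353  0.15 ] [ 0.481 -0.346  0.15 ]
0.2 [ 0.41  -0.391  0.2  ] [ 0.424 -0.351  0.2  ] [ 0.391 -0.283  0.2  ] [ 0.503 -0.327  0.2  ]
[[[-0.0001,-0.0003,0.017,0,0,-0,0.04],[-0.0001,-0.0002,0.017,0,0,-0.1,0.04],[-0.0001,-0.0003,0.0171,0,0,-0,0.04],[-0.0002,-0.0002,0.017,0,0,-0.1,0.04]]]
```

Request:
move_arm:
  commands:
    - [[0,-0.001,0.03,0,0,0,0.045],[0,-0.001,0.03,0,0,0,0.045],[0,0,0.03,0,0,0,0.045],[0,0,0.02,0,0,0,0.045],[0,0,0.012,0,0,0,0.045],[0,0,0,0,0,0,0.045],[0,0,0,0,0,0,0],[0,0,0,0,0,0,0],[0,0,0,0,0,0,0],[0,0,0,0,0,0,0],[0,0,0,0,0,0,0]]
  squeeze: 40

```text
t: 9.57
eef_pos: [0.4791, -0.2853, 0.0663]
tool_rot: [0.0, 0.999, 0.052, 0.001]
contact_force: [-0.3, 0.8, 6.1]
gripper_width: 0.22
grasp_force: 39.2
```

Run:
```python
from h import *
plan([(.4785,-.2853,.176,.108,5),(.447,.0205,.176,.108,10),(.447,.0205,.15,.108,2)],0)
```

```text
[[[-0.0001,-0,-0.0219,0,0,-0.1,0],[-0.0001,-0,-0.022,0,0,-0,0],[-0.0001,-0,-0.0219,0,0,-0.1,0],[-0.0002,-0,-0.022,0,0,-0,0],[-0.0001,-0,-0.0219,0,0,-0.1,0],[0.0002,-0.0307,-0,0,0,0,0],[0.0002,-0.0307,-0,0,0,0,0],[0.0002,-0.0308,-0,0,0,0,0],[0.0002,-0.0307,-0,0,0,0,0],[0.0002,-0.0308,-0,0,0,0,0],[0.0002,-0.0307,-0,0,0,0,0],[0.0002,-0.0308,-0,0,0,0,0],[0.0001,-0.0307,-0,0,0,0,0],[0.0002,-0.0308,-0,0,0,0,0],[0.0001,-0.0307,-0,0,0,0,0],[0,-0,0.013,0,0,0,0],[0,-0,0.013,0,0,0,0]]]
```

Request:
move_arm:
  commands:
    - [[0,0,-0.015,0,0,0,0],[0,0,-0.024,0,0,0,0],[0,0,-0.024,0,0,0,0],[0,0,-0.024,0,0,0,0],[0,0,-0.023,0,0,0,0],[0,-0.031,0,0,0,0,0],[0,-0.031,0,0,0,0,0],[0,-0.031,0,0,0,0,0],[0,-0.031,0,0,0,0,0],[0,-0.031,0,0,0,0,0],[0,-0.031,0,0,0,0,0],[0.001,-0.031,0,0,0,0,0],[0,-0.031,0,0,0,0,0],[0,-0.03,0,0,0,0,0],[0,-0.03,0,0,0,0,0],[0,0,0.013,0,0,0,0],[0,0,0.013,0,0,0,0],[0,0,0,0,0,0,0],[0,0,0,0,0,0,0]]

```text
t: 11.95
eef_pos: [0.4475, 0.0207, 0.1492]
tool_rot: [0.0, 0.999, 0.051, -0.0]
contact_force: [-0.1, 0.4, -0.3]
gripper_width: 0.215
grasp_force: 39.2
```

Run:
```python
from h import *
o=bot.get_obs(); im=imaging.read_camera("wrist")
cv2.imwrite("pics/w2.png",im[...,::-1]); print(o["eef_pos"],o["gripper_width"],tool(o)[:3,:3].round(4))
t=imaging.read_camera("scene");cv2.imwrite("pics/s2.png",t[...,::-1])
K=imaging.calibration("wrist")["intrinsics"];M=np.linalg.inv(tool(o)@imaging.calibration("wrist")["mount"])
Ks=imaging.calibration("scene");Ms=np.linalg.inv(Ks["extrinsics"])
def pr(K,M,p): c=K@(M[:3]@np.r_[p,1]); return (c[:2]/c[2]).round(1)
for n,p in [("lug",[*LUG,.068]),("foot",[*o["eef_pos"][:2],o["eef_pos"][2]-.058])]: print(n,pr(K,M,p),pr(Ks["intrinsics"],Ms,p))
a=cv2.resize(im[150:400,205:425,::-1],None,fx=2.2,fy=2.2,interpolation=cv2.INTER_CUBIC)
b=cv2.resize(t[225:325,330:400,::-1],None,fx=4.4,fy=4.4,interpolation=cv2.INTER_CUBIC)
w=np.zeros((550,800,3),np.uint8);w[:a.shape[0],:a.shape[1]]=a;w[:b.shape[0],490:490+b.shape[1]]=b;cv2.imwrite("pics/w2c.png",w)
```

```text
[0.44749055 0.02072732 0.14922797] 0.21527644358555828 [[ 9.948e-01  1.020e-01 -5.000e-04]
 [ 1.020e-01 -9.948e-01 -1.000e-04]
 [-5.000e-04  0.000e+00 -1.000e+00]]
lug [314.5 251.2] [366.9 273.2]
foot [314.5 264.7] [367.1 266.3]
```

View pics/w2c.png

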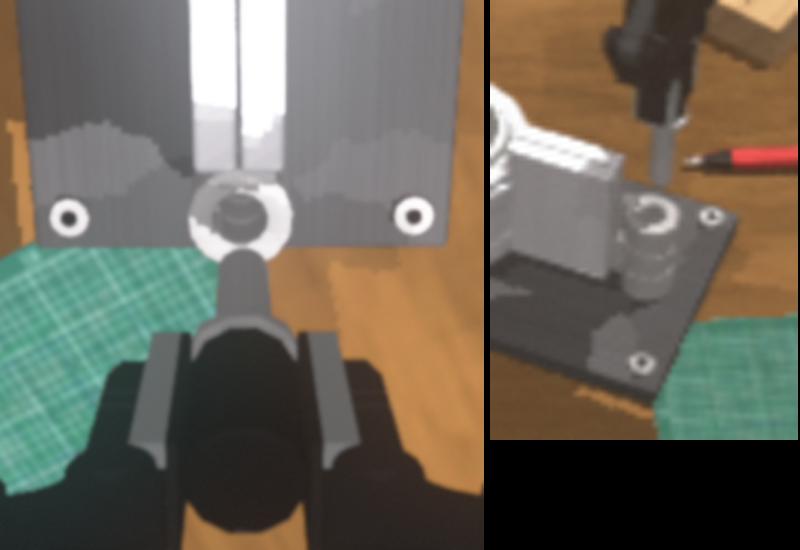

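Run:
```python
from h import *
o=bot.get_obs(); zf=o["eef_pos"][2]-.0583
W=lambda u,v,z:wrist(o,(205+u/2.2-.3,150+v/2.2-.3),z)
print("foot edge",W(243,250,zf),"collar low edge",W(243,317,zf+.05),"collar up edge",W(243,331,zf+.054),"lug",W(241,218,.068), "lug edges",W(189,218,.068),W(293,218,.068),W(241,265,.068),W(241,171,.068))
Ks=imaging.calibration("scene");Ms=np.linalg.inv(Ks["extrinsics"])
def pr(p): c=Ks["intrinsics"]@(Ms[:3]@np.r_[p,1]); return (c[:2]/c[2]-[330,225]+.4)*4.4+[490,0]
x,y=o["eef_pos"][:2]
for dx in (0,-.003): print(pr([x+dx,y,zf]),pr([x+dx,y,zf+.05]))
```

```text
foot edge [0.44855431 0.02074031 0.09125953] collar low edge [0.45492937 0.02134062 0.14125953] collar up edge [0.45403922 0.02124422 0.14525953] lug [0.44846092 0.02129867 0.068     ] lug edges [0.44701907 0.03522526 0.068     ] [0.44990275 0.00737219 0.068     ] [0.43484678 0.01990429 0.068     ] [0.46159696 0.02264407 0.068     ]
[654.39309131 183.58199754] [660.06819263 116.53510966]
[659.51729466 185.64155101] [665.35276662 118.59449475]
```

Request:
move_arm:
  commands:
    - [[0.0018,-0.0002,0.006,0,0,0,0],[0.0018,-0.0002,0.007,0,0,0,0],[0,0,0.007,0,0,0,0],[0,0,0.004,0,0,0,0],[0,0,0.002,0,0,0,0],[0,0,0.002,0,0,0,0],[0,0,0,0,0,0,0]]

```text
t: 12.92
eef_pos: [0.451, 0.0222, 0.1213]
tool_rot: [0.0, 0.999, 0.052, 0.0]
contact_force: [0.9, 0.6, -0.2]
gripper_width: 0.219
grasp_force: 39.2
```

Request:
move_arm:
  commands:
    - [[0,0,0.003,0,0,0,0],[0,0,0.003,0,0,0,0],[0,0,0.003,0,0,0,0],[0,0,0,0,0,0,0]]

```text
t: 13.42
eef_pos: [0.4508, 0.0222, 0.112]
tool_rot: [-0.0, 0.999, 0.052, -0.0]
contact_force: [-0.6, -0.7, -0.7]
gripper_width: 0.222
grasp_force: 39.2
```

Request:
move_arm:
  commands:
    - [[0,0,0.003,0,0,0,0],[0,0,0.003,0,0,0,0],[0,0,0.003,0,0,0,0],[0,0,0.003,0,0,0,0],[0,0,0,0,0,0,0]]

```text
t: 14.05
eef_pos: [0.4509, 0.0222, 0.1]
tool_rot: [-0.0, 0.999, 0.052, -0.0]
contact_force: [-0.2, 0.1, -0.7]
gripper_width: 0.222
grasp_force: 39.2
```

Request:
move_arm:
  commands:
    - [[0,0,0.004,0,0,0,0],[0,0,0.004,0,0,0,0],[0,0,0.003,0,0,0,0],[0,0,0.003,0,0,0,0],[0,0,0.003,0,0,0,0],[0,0,0.003,0,0,0,0],[0,0,0.002,0,0,0,0],[0,0,0,0,0,0,0]]

```text
t: 15.05
eef_pos: [0.451, 0.0222, 0.0782]
tool_rot: [-0.0, 0.999, 0.052, -0.0]
contact_force: [-0.3, -0.7, -1.2]
gripper_width: 0.22
grasp_force: 39.2
```

Request:
move_arm:
  commands:
    - [[0,0,0.001,0,0,0,0],[0,0,0.001,0,0,0,0],[0,0,0.001,0,0,0,0],[0,0,0,0,0,0,0],[0,0,0,0,0,0,0]]

```text
t: 15.68
eef_pos: [0.4511, 0.0222, 0.0763]
tool_rot: [0.0, 0.999, 0.052, 0.0]
contact_force: [-4.8, -0.9, 14.5]
gripper_width: 0.223
grasp_force: 41.0
```

Request:
move_arm:
  commands:
    - [[0,0,-0.001,0,0,0,0.045],[0,0,0,0,0,0,0.045],[0,0,0,0,0,0,0.045],[0,0,-0.02,0,0,0,0.045],[0,0,-0.03,0,0,0,0.045],[0,0,-0.035,0,0,0,0.055],[0,0,-0.01,0,0,0,0.055],[0.016,0,0,0,0,0,0.055],[0.016,0,0,0,0,0,0.055],[0.016,0,0,0,0,0,0.055],[0,0,0,0,0,0,0.055],[0,0,0,0,0,0,0.055]]

```text
t: 17.18
eef_pos: [0.4983, 0.0273, 0.1707]
tool_rot: [-0.0, 0.999, 0.052, -0.001]
contact_force: [-0.2, 0.2, -0.1]
gripper_width: 0.642
grasp_force: 0.0
```

Run:
```python
from h import *
o=bot.get_obs(); im=imaging.read_camera("wrist"); print(o["eef_pos"],o["gripper_width"],o["t"])
t=imaging.read_camera("scene")
w=np.zeros((480,800,3),np.uint8);w[:,:470]=im[:,85:555,::-1]
b=cv2.resize(t[225:325,320:395,::-1],None,fx=4.4,fy=4.4,interpolation=cv2.INTER_CUBIC);w[:b.shape[0],470:470+b.shape[1]]=b;cv2.imwrite("pics/w3c.png",w)
plan([(.4985,.0272,.062,.108,5)],.055)
```

```text
[0.49825334 0.02725831 0.17067601] 0.642344852800428 17.175
[[[0.0001,-0,0.0218,0,0,-0.1,0.055],[0.0001,-0,0.0218,0,0,-0,0.055],[0,-0,0.0218,0,0,-0.1,0.055],[0.0001,-0,0.0218,0,0,-0,0.055],[0,-0.0001,0.0218,0,0,-0.1,0.055]]]
```

View pics/w3c.png

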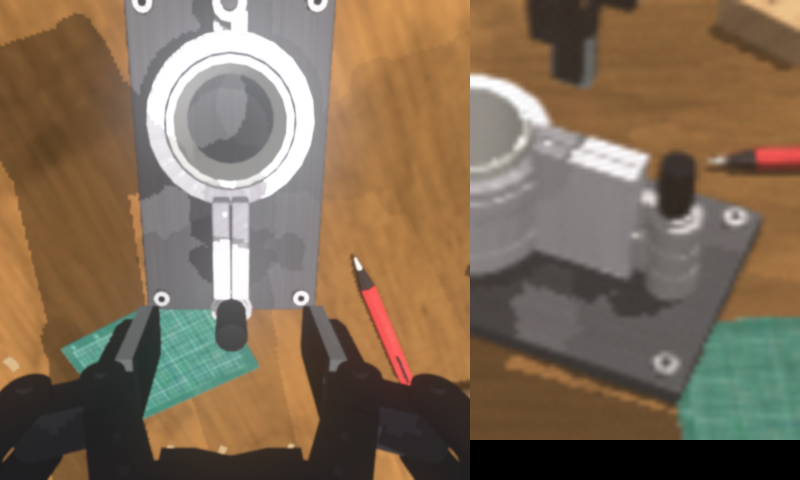

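The pin is seated with its collar on the top lug, the clamp is shut, and the fingers are centred over the flanges. Descending to squeeze.

Request:
move_arm:
  commands:
    - [[0,0,0.025,0,0,0,0.055],[0,0,0.025,0,0,0,0.055],[0,0,0.025,0,0,0,0.055],[0,0,0.022,0,0,0,0.055],[0,0,0.014,0,0,0,0.055],[0,0,0,0,0,0,0.055],[0,0,0,0,0,0,0],[0,0,0,0,0,0,0],[0,0,0,0,0,0,0],[0,0,0,0,0,0,0],[0,0,0,0,0,0,0],[0,0,0,0,0,0,0]]
  squeeze: 50

```text
t: 18.77
eef_pos: [0.4994, 0.0275, 0.0613]
tool_rot: [0.0, 0.999, 0.052, 0.001]
contact_force: [-1.8, 0.3, 6.5]
gripper_width: 0.237
grasp_force: 49.6
```

Request:
move_arm:
  commands:
    - [[0,0,0,0,0,0,0],[0,0,0,0,0,0,0],[0,0,0,0,0,0,0],[0,0,0,0,0,0,0]]

```text
t: 19.27
eef_pos: [0.4994, 0.0275, 0.0613]
tool_rot: [0.0, 0.999, 0.052, 0.001]
contact_force: [-1.9, -0.0, 6.6]
gripper_width: 0.239
grasp_force: 49.6
```

```bash
python3 -c "
from station import bot
o=bot.get_obs();print(o['grasp_force'],o['contact_force'],o['gripper_width'],o['eef_pos'])
print(bot.hand_in())"
```

```text
49.603570103645325 [-1.90613339 -0.01120846  6.55611594] 0.2389123146960217 [0.49942282 0.02746694 0.06128296]
the job is handed in; nothing more can be done
None
```

I handed the job in at about 19 s: clamp shut, long pin seated in the lugs and released, flanges still squeezed at about 50 N; the hand-in returned no verdict.

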